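Open the corked ferment jars and check each with the pH pen

TASK

Check today's ferments: first open every jar that is still corked, rocking the tight cork bung from side to side while you ease it up so that the jar itself is neither lifted nor tipped over, and lay all the bungs in the white bowl for washing. Then take the pH pen from its stand and dip its tip for a second well down into each of the three jars, below the neck, in order from the smallest jar to the largest, so that no older batch is carried into a younger one. Finally stand the pen back in its stand, and leave the jars standing open on the table and the other things where they are.

Things in the scene. Friction and masses are not known exactly. Their poses are not given: they have to be found in the camera images.
- jar_s: the small stoneware ferment jar, white below and brown-glazed above, 90 mm across and 92 mm high, about 1.2 kg, standing loose on the table, corked or already open. Origin: centre of its underside, z up.
- jar_s_mouth (a point): centre of the small jar's mouth, level with its rim; z up along the jar's axis. The neck is 39 mm wide inside and 26 mm deep; a soft rubber seal 3 to 13 mm below the rim narrows the open mouth to 26 mm, and below the neck the jar is hollow, its floor 82 mm below the rim.
- bung_s: bung of the small jar (all alike, 45 g; None if this jar is already open): tapered cork, 25 mm wide at the foot, 33 mm at 24 mm up, then a beech collar 44 mm wide (24 to 29 mm up) and a round beech handle 25 mm wide (29 to 66 mm up). Origin: centre of the foot, z towards the handle. It starts jammed in the neck, foot 20 mm below the rim, collar 4 mm above the rim, free after about 10 mm of rise.
- bung_s_grip (a point): on this bung's axis, 50 mm above its foot: where to grip the handle. The seal resists a straight pull with 20 to 30 N, more than the jar weighs, so the jar would come up too. Tilted 6 to 10 degrees to one side and the other about a point 8 mm below the rim, and raised 1 to 2 mm a swing, the bung walks up with little force.
- jar_m: the middle-sized stoneware ferment jar, white below and brown-glazed above, 100 mm across and 108 mm high, about 1.3 kg, standing loose on the table, corked or already open. Origin: centre of its underside, z up.
- jar_m_mouth (a point): centre of the middle-sized jar's mouth, level with its rim; z up along the jar's axis. The neck is 39 mm wide inside and 26 mm deep; a soft rubber seal 3 to 13 mm below the rim narrows the open mouth to 26 mm, and below the neck the jar is hollow, its floor 98 mm below the rim.
- bung_m: bung of the middle-sized jar (all alike, 45 g; None if this jar is already open): tapered cork, 25 mm wide at the foot, 33 mm at 24 mm up, then a beech collar 44 mm wide (24 to 29 mm up) and a round beech handle 25 mm wide (29 to 66 mm up). Origin: centre of the foot, z towards the handle. It starts jammed in the neck, foot 20 mm below the rim, collar 4 mm above the rim, free after about 10 mm of rise.
- bung_m_grip (a point): on this bung's axis, 50 mm above its foot: where to grip the handle. The seal resists a straight pull with 20 to 30 N, more than the jar weighs, so the jar would come up too. Tilted 6 to 10 degrees to one side and the other about a point 8 mm below the rim, and raised 1 to 2 mm a swing, the bung walks up with little force.
- jar_l: the large stoneware ferment jar, white below and brown-glazed above, 110 mm across and 124 mm high, about 1.4 kg, standing loose on the table, corked or already open. Origin: centre of its underside, z up.
- jar_l_mouth (a point): centre of the large jar's mouth, level with its rim; z up along the jar's axis. The neck is 39 mm wide inside and 26 mm deep; a soft rubber seal 3 to 13 mm below the rim narrows the open mouth to 26 mm, and below the neck the jar is hollow, its floor 114 mm below the rim.
- bung_l: bung of the large jar (all alike, 45 g; None if this jar is already open): tapered cork, 25 mm wide at the foot, 33 mm at 24 mm up, then a beech collar 44 mm wide (24 to 29 mm up) and a round beech handle 25 mm wide (29 to 66 mm up). Origin: centre of the foot, z towards the handle. It starts jammed in the neck, foot 20 mm below the rim, collar 4 mm above the rim, free after about 10 mm of rise.
- bung_l_grip (a point): on this bung's axis, 50 mm above its foot: where to grip the handle. The seal resists a straight pull with 20 to 30 N, more than the jar weighs, so the jar would come up too. Tilted 6 to 10 degrees to one side and the other about a point 8 mm below the rim, and raised 1 to 2 mm a swing, the bung walks up with little force.
- bowl: white bowl with a small flower pattern, 150 mm across and 67 mm high, floor 8 mm thick, about 130 mm wide inside at the rim, standing loose on the table (0.25 kg). Origin: centre of the underside, z up. It takes the bungs.
- ph_pen: pH tester pen, 150 mm long, 80 g, standing upright in its stand: a round white body 26 mm wide (from 50 to 150 mm above the tip, with a display on its side and a grey cap on top) and below it a clear round electrode 14 mm wide and 40 mm long. Origin: the middle of the electrode's tip; z along the pen, from the tip to the cap.
- pen_tip (a point): the middle of the electrode's tip, the pen's lowest point in the stand (same as the pen's origin).
- pen_grip (a point): point on the pen's axis 115 mm above the tip, a good place to grip it.
- pen_stand: grey stand for the pen, fixed to the table: a round foot 80 mm wide and 8 mm thick with an upright cup 60 mm high, 38 mm wide outside, which narrows inside from 30 mm at the mouth to 21 mm at its floor, 8 mm above the table. The pen leans in it by up to 6 degrees. Origin: centre of the underside, z up.
- stand_mouth (a point): centre of the cup's mouth on the stand, 60 mm above the table; z up.
- salt_shaker: bystander: salt shaker, 44 mm wide and 90 mm high, standing loose on the table. Origin: centre of its underside.
- small_tin: bystander: food tin, 57 mm wide and 72 mm high, standing loose on the table. Origin: centre of its underside.

How it is judged (in metres and radians):
On the way, in this order (a step that is already met when the one before it is completed fails the run):
1. every bung is out of its jar and lies in the bowl (horizontal distance between each of bung_s_grip, bung_s, bung_m_grip, bung_m, bung_l_grip, bung_l and bowl below 0.07 m and z of bung_s in the frame of bowl between 0 and 0.09 m and z of bung_m in the frame of bowl between 0 and 0.09 m and z of bung_l in the frame of bowl between 0 and 0.09 m), for 0.2 s.
2. with the small jar open, the pen's tip is dipped upright through its mouth to at least 35 mm below the rim, for half a second (horizontal distance between pen_tip and jar_s_mouth below 0.018 m and z of pen_tip in the frame of jar_s_mouth below -0.035 m and angle between the z axis of ph_pen and the z axis of jar_s, either way round below 0.35 rad), for 0.5 s.
3. with the middle-sized jar open, the pen's tip is dipped upright through its mouth to at least 35 mm below the rim, for half a second (horizontal distance between pen_tip and jar_m_mouth below 0.018 m and z of pen_tip in the frame of jar_m_mouth below -0.035 m and angle between the z axis of ph_pen and the z axis of jar_m, either way round below 0.35 rad), for 0.5 s.
4. with the large jar open, the pen's tip is dipped upright through its mouth to at least 35 mm below the rim, for half a second (horizontal distance between pen_tip and jar_l_mouth below 0.018 m and z of pen_tip in the frame of jar_l_mouth below -0.035 m and angle between the z axis of ph_pen and the z axis of jar_l, either way round below 0.35 rad), for 0.5 s.
At the end, for the whole second after the job is handed in: Every bung lies still in the bowl (foot and handle within 70 mm of its axis, foot under 90 mm above its underside); each jar stands on the table, upright within 0.1 rad; the pen stands still in its stand, tip within 12 mm of the axis and under 20 mm above the table, upright within 0.2 rad (all of step 1 and linear speed of each of bung_s, bung_m, bung_l, ph_pen below 0.05 m/s and angle between each of jar_s, jar_m, jar_l's own z axis and vertical below 0.1 rad and height (world z) of each of jar_s, jar_m, jar_l below 0.006 m and horizontal distance between pen_tip and pen_stand below 0.012 m and z of pen_tip in the frame of pen_stand below 0.02 m and angle between ph_pen's own z axis and vertical below 0.2 rad); the robot touches nothing.
It fails at once if a jar is lifted more than 15 mm off the table (height (world z) of any of jar_s, jar_m, jar_l above 0.015 m).
It fails at once if a jar is tipped by more than 0.3 rad (angle between any of jar_s, jar_m, jar_l's own z axis and vertical above 0.3 rad).
It fails at once if the salt shaker or the small tin is knocked over or pushed more than 50 mm (angle between any of salt_shaker, small_tin's own z axis and vertical above 0.6 rad or distance of any of salt_shaker, small_tin from where it was at the start of the episode above 0.05 m).
Of bung_s, bung_m, bung_l only 2 to 3 are there at a start; the rules pass over those that are not, and their reading is None.
At some moment in a run one of bowl may be knocked a few centimetres aside while the robot is not near it.
It also fails if it takes over 210 s, if anything falls off the work surface, if the arm or the gripper's body presses on something with over 40 N, if the wrist force passes 120 N, or if a joint passes its speed limit or range.

ROBOT

A 6-joint arm with a two-finger parallel gripper is mounted at the origin on a cart in front of the work surface, level with it; the furniture and walls round the work are solid. World frame = base frame: x ahead of the robot, y to its left, z up, the work surface at z = 0. Lengths are in mm, angles in rad, forces in N, time in s.
With the tool pointing down it reaches from about 300 to 775 mm from the base axis. Payload 14.6 kg.
Tool frame: the origin (TCP) lies at the very end of the fingers, on their centre line; the grasp point (between the pads) lies 19 mm behind it; z points along the fingers, y is the line along which they close (so a half turn about z gives the same grasp; the last joint's range is limited). The gripper opens to 94 mm and grips with 3 to 60 N. Pads are 16 mm wide; open, the fingers measure 119 mm over their backs; the gripper's body (75 mm by 177 mm) begins 78 mm behind the grasp point.
Start: joints at [-1.301, 0.3, 1.521, -0, 1.321, -0.067], TCP at [181.75, -519.092, 205.446] pointing down, gripper open.
Joint ranges: [-3.03, 3.03], [-0.79, 2.21], [0.23, 2.52], [-1.04, 4.18], [0, 3.07], [-2.55, 2.55]. Speed limits (rad/s): [2.22, 2.22, 2.57, 3.14, 3.14, 3.14].

INTERFACE

Orientations are given as [roll, pitch, yaw] about the fixed x, y, z axes, in that order (R = Rz(yaw) Ry(pitch) Rx(roll)).
In Python, from cell import manip, optics gives the robot as it stands.
- The arm moves only by the shell command python3 -m crank 'ROWS' [FORCE]. ROWS is JSON, a list of rows, each a list of 7 numbers: the opening in per cent of the stroke, from 0 (shut) to 100 (fully open), then the shift along the tool's x, y, z in mm, then the turn, a rotation vector about the tool's x, y, z in rad. A call has 1 to 10 rows; each row is the pose to reach, as a shift and turn from the pose commanded when the call began, along the tool's axes at that moment; what a row does not reach only later rows make up. A row lasts 1/10 s, in which the tool goes at most 50 mm and 8.59 degrees, less where a joint would pass 70% of its speed; a pose out of reach is approached as far as the arm can. A call with a gripper value outside its range is refused whole. The fingers move at their own pace and stop on an object; FORCE is the grip in N (left out, the last holds). Time passes only in rows, so rows that repeat a pose let the fingers close. It gives the time, the measured TCP pose, the force, the opening and the grip force at its end, in the units of the state.
- manip.read_state(): the state, without advancing time (a new reading comes with each control period).
- optics.camera(name): name is "side" or "top" or "wrist"; returns (picture, depth): 480x640x3 uint8, red, green, blue; 480x640 float32, mm along the optical axis (not along the pixel's ray), 0 where there is no reading.
- optics.calibration(name): a dict with "camera_matrix" (3x3 intrinsics, pixels), "R" (3x3) and "t" (3): a world point X has camera coordinates R X + t. Camera axes: x right, y down, z forward; pixel columns grow to the right and rows downward; lengths in mm; the calibration is good to about 2 mm. A picture is of the moment at which its call begins: read the wrist's pose just before it. calibration takes no time and is no camera call; for the wrist camera it gives the pose at the moment of the call.
- manip.sign_off(): hands the job in; it is judged then, once.
The state is a dict: "clock": time; "joints": joint angles; "qd": joint speeds; "effort": joint torques, N m; "eef_pos": TCP position; "eef_rot": TCP orientation; "wrist_force": force on the tool from outside, world axes, zero at the start; "moment": the same for the moment, N m; "finger_gap": finger opening in mm; "finger_force": force on a finger pad.
Only numpy, scipy, OpenCV 4.12 (cv2) and the standard library are available. Lean on these libraries where they do the work, as an engineer would, in place of code of your own. Each camera call takes 0.05 s, during which the arm holds its last target. There are 200 camera calls.

## Working session

There is one attempt and no reset: what is moved stays moved. The work goes in short steps, Python scripts to look and compute and a shell command to move; the robot and the scene stay as the last step left them, time stands still between calls to the robot, and variables do not carry over. Pictures are saved under pics/ and viewed, at most 14 in all, crops included, and the job is handed in when it is done.

```bash
ls; mkdir -p pics; python3 - <<'E'
from cell import manip, optics
import cv2, numpy as np
s=manip.read_state(); print(s)
for n in ["top","side"]:
    p,d=optics.camera(n); cv2.imwrite(f"pics/{n}0.png",p[:,:,::-1]); np.savez(f"pics/{n}0.npz",p=p,d=d)
    c=optics.calibration(n); print(n,c)
E
```

```text
pics
{'clock': 0.0, 'joints': array([-1.30056962e+00,  3.00482978e-01,  1.52162258e+00,  4.03800856e-06,
        1.32068939e+00, -6.65892317e-02]), 'qd': array([-0.00022535, -0.00141767, -0.00085385, -0.00101639, -0.00089296,
        0.00209164]), 'effort': array([-1.02736911e-03, -5.31805015e+01, -3.52732480e+01,  7.07761617e-02,
        2.43626320e-02, -1.29129930e-04]), 'eef_pos': array([ 181.69546853, -518.82671547,  204.86226089]), 'eef_rot': array([-3.14039328e+00, -8.39032920e-05,  3.36814891e-01]), 'wrist_force': array([ 0.95202957, -0.51862027, -0.66434763]), 'moment': array([ 0.00467969, -0.0185987 ,  0.03575581]), 'finger_force': 0.0, 'finger_gap': 94.39839571905155}
top {'camera_matrix': array([[499.38610486,   0.        , 314.79822887],
       [  0.        , 499.38610486, 246.88408029],
       [  0.        ,   0.        ,   1.        ]]), 'R': array([[-0.021772  , -0.99975079,  0.00493317],
       [-0.97566313,  0.02017003, -0.2183452 ],
       [ 0.21819129, -0.00956692, -0.97585913]]), 't': array([  -3.69755353,  565.89022235, 1168.07111441])}
side {'camera_matrix': array([[451.93508423,   0.        , 311.52957775],
       [  0.        , 451.93508423, 235.26125508],
       [  0.        ,   0.        ,   1.        ]]), 'R': array([[-0.98379558, -0.17787143,  0.02253923],
       [-0.13099508,  0.62724156, -0.76772932],
       [ 0.12241957, -0.75824124, -0.64037775]]), 't': array([560.31122523, 180.09826578, 963.38658197])}
```

View pics/top0.png

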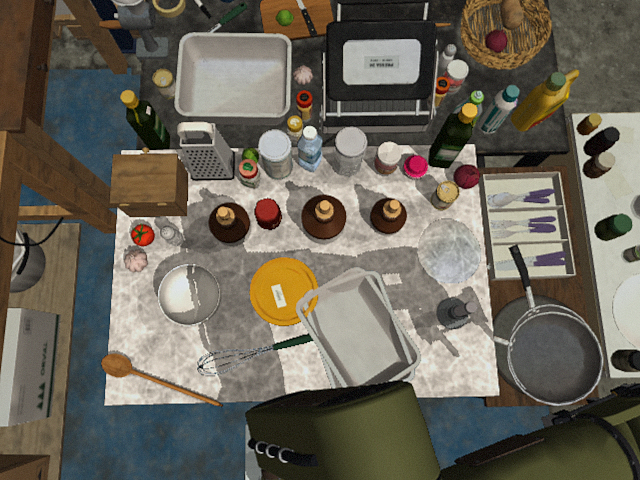

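View pics/side0.png

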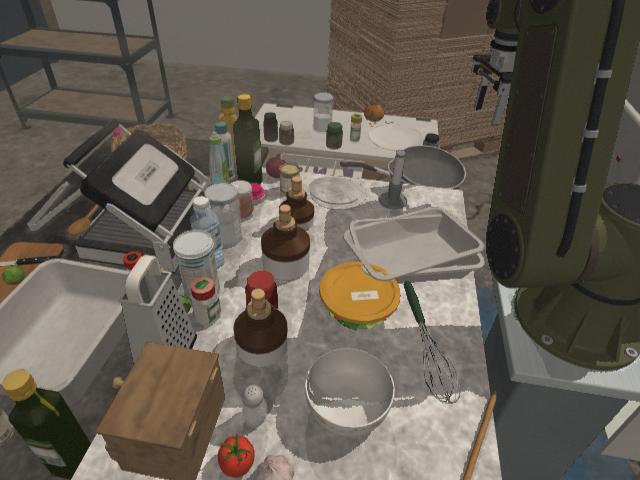

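Top view: three jars, all corked, with handles at about (226,212), (323,205) and (392,206). The bowl is at (189,294), the pen and stand at (460,310), the salt shaker at (172,235) and the red tin at (268,212). The side view shows the same.

```bash
cat > h.py <<'E'
import numpy as np, cv2
from cell import manip, optics
from scipy.spatial.transform import Rotation as Ro
from scipy.optimize import least_squares
def cloud(d,c):
    K=c["camera_matrix"]; v,u=np.indices(d.shape)
    P=np.stack([(u-K[0,2])/K[0,0]*d,(v-K[1,2])/K[1,1]*d,d],-1)
    return (P-c["t"])@c["R"]      # R^T (P-t)
def proj(X,c):
    p=c["camera_matrix"]@(c["R"]@np.asarray(X,float)+c["t"]); return p[:2]/p[2]
def circ(xy,r=None):
    c0=xy.mean(0)
    if r: f=lambda q:np.hypot(*(xy-q).T)-r; return least_squares(f,c0,loss="soft_l1",f_scale=2).x
    f=lambda q:np.hypot(*(xy-q[:2]).T)-q[2]; return least_squares(f,[*c0,40],loss="soft_l1",f_scale=2).x
E
python3 - <<'E'
from h import *
C={}
for n in ["top","side"]:
    d=np.load(f"pics/{n}0.npz")["d"]; C[n]=cloud(d,optics.calibration(n))
    C[n][d==0]=np.nan
T=C["top"]
print("table",[T[v,u].round(0).tolist() for u,v in [(130,300),(240,350),(420,260),(480,380)]])
for nm,(u,v) in dict(a=(226,212),b=(323,205),c=(392,206)).items():
    p0=T[v,u]; print(nm,"seed",p0.round(1))
    for n in C:
        P=C[n].reshape(-1,3); P=P[np.hypot(*(P[:,:2]-p0[:2]).T)<75]; P=P[P[:,2]<200]
        h=P[np.hypot(*(P[:,:2]-p0[:2]).T)<25][:,2]; zt=np.nanpercentile(h,98)
        top=P[(P[:,2]>zt-4)&(np.hypot(*(P[:,:2]-p0[:2]).T)<25)]
        si=P[(P[:,2]<zt-5)&(P[:,2]>zt-34)&(np.hypot(*(P[:,:2]-p0[:2]).T)<25)]
        print(n,"ztop",zt.round(1),"topmean",top.mean(0).round(1),len(top),"handle fit",circ(si[:,:2],12.5).round(1),len(si))
        for lo,hi in [(15,60)]:
            w=P[(P[:,2]>lo)&(P[:,2]<hi)&(np.hypot(*(P[:,:2]-p0[:2]).T)<62)&(np.hypot(*(P[:,:2]-p0[:2]).T)>35)]
            if len(w)>20: print("   wall",circ(w[:,:2]).round(1),len(w))
for n in C:
    P=C[n].reshape(-1,3); b=T[294,189]
    b0=np.array([b[0],b[1]]); w=P[(P[:,2]>60)&(P[:,2]<72)&(np.hypot(*(P[:,:2]-b0).T)<100)]
    print(n,"bowl rim",circ(w[:,:2]).round(1),len(w), "seed",b.round(0))
    for nm,(u,v) in dict(pen=(459,303),salt=(171,230),tin=(267,207)).items():
        q=T[v,u]; w=P[(P[:,2]>25)&(np.hypot(*(P[:,:2]-q[:2]).T)<45)]
        print(nm,q.round(0),[ (k,w[(w[:,2]>k)&(w[:,2]<k+20)].mean(0).round(0).tolist()) for k in (30,65,90,120,145) if ((w[:,2]>k)&(w[:,2]<k+20)).sum()>3])
    for nm,(x0,x1,y0,y1) in dict(cont=(150,420,-150,200)).items():
        w=P[(P[:,0]>x0)&(P[:,0]<x1)&(P[:,1]>y0)&(P[:,1]<y1)]
# height map text over table 30mm cells, max z
P=T.reshape(-1,3); P=P[~np.isnan(P[:,0])]
print("max z (10mm), rows x from 800, cols y from 450 to -450, 50mm")
for x in range(800,200,-50):
    print(x,[int(np.percentile(q,97)/10) if len(q:=P[(abs(P[:,0]-x)<25)&(abs(P[:,1]-y)<25)][:,2])>3 else -1 for y in range(450,-451,-50)])
E
```

```text
table [[451.0, 453.0, 3.0], [321.0, 169.0, 39.0], [538.0, -285.0, 8.0], [237.0, -415.0, -3.0]]
a seed [630.4 187.6 159.4]
top ztop 157.6 topmean [634.4 198.1 155.8] 66 handle fit [635.3 198.4] 53
   wall [636.3 198.4  50.7] 174
side ztop 154.6 topmean [634.  197.3 153.1] 125 handle fit [634.5 195.1] 152
   wall [634.6 194.9  50.2] 702
b seed [639.6 -35.6 169.3]
top ztop 173.4 topmean [640.1 -37.2 171.6] 58 handle fit [640.8 -38.1] 51
   wall [641.  -37.9  54.8] 153
side ztop 170.2 topmean [638.7 -38.6 169.2] 69 handle fit [639.7 -41. ] 126
   wall [639.6 -40.8  54.6] 657
c seed [ 644.3 -199.2  136. ]
top ztop 140.4 topmean [ 649.4 -203.2  138.7] 60 handle fit [ 650.2 -204.3] 55
   wall [ 647.7 -202.2   42.1] 387
side ztop 137.9 topmean [ 647.3 -203.4  136.8] 49 handle fit [ 648.4 -207.3] 97
   wall [ 646.9 -202.9   41.6] 233
top bowl rim [455.3 289.6  73.1] 344 seed [462. 302.  12.]
pen [ 420. -359.   64.] [(30, [399.0, -346.0, 40.0]), (65, [398.0, -349.0, 76.0]), (90, [398.0, -349.0, 101.0]), (120, [399.0, -348.0, 130.0]), (145, [402.0, -356.0, 157.0])]
salt [610. 333.  86.] [(30, [
[... 780 characters left out ...]
, 13, 13, 7, 6, 10, 14, 14, 0, 0, 13, 0, 8, 2, 3, 6, 6, 5]
700 [13, 13, 13, 13, 0, 7, 0, 9, 0, 8, 9, 0, 0, 5, 0, 4, 7, 7, 0]
650 [13, 13, 13, 12, 7, 15, 10, 9, 6, 13, 17, 9, 5, 13, 9, 2, 6, 2, 0]
600 [4, 5, 9, 3, 7, 13, 7, 0, 0, 9, 13, 8, 4, 6, 5, 3, 3, 2, 1]
550 [5, 4, 0, 6, 0, 0, 0, 6, 6, 6, 0, 0, 0, 0, 0, 3, 3, 2, 1]
500 [2, 0, 6, 5, 6, 5, 6, 6, 6, 6, 6, 6, 6, 0, 0, 2, 2, 2, 0]
450 [0, 0, 6, 1, 2, 6, 6, 6, 6, 7, 6, 4, 6, 6, 0, 0, 1, 0, 0]
400 [0, 0, 6, 6, 6, 0, 6, 6, 7, 7, 2, 2, 4, 6, 0, 0, 16, 1, 0]
350 [0, 0, 0, 0, 0, 0, 0, 2, 2, 7, 6, 2, 2, 6, 6, 0, 1, 0, 0]
300 [1, 0, 0, 0, 5, 5, 4, 2, 0, 7, 8, 3, 3, 6, 7, 0, 0, 0, 0]
250 [1, 1, 1, 1, 3, 2, 0, 0, 53, 67, 69, 69, 65, 7, 7, 0, 0, 0, 51]
```

```bash
cat >> h.py <<'E'
def rel(pos,rpy=(np.pi,0,0)):
    "shift and turn in present tool axes that take the TCP to pos, rpy"
    s=manip.read_state(); A=Ro.from_euler("xyz",s["eef_rot"]); B=Ro.from_euler("xyz",rpy)
    return (A.inv().apply(np.array(pos)-s["eef_pos"])).round(1).tolist(), (A.inv()*B).as_rotvec().round(4).tolist()
E
python3 -c "
from h import *
print(rel((648.5,-204.5,250)))"
```

```text
([544.5, -142.5, -44.9], [-0.001, 0.0001, 0.3368])
```

```bash
python3 -m crank '[[70,0,0,-45,0,0,0],[70,100,0,-45,0,0,0.1],[70,300,-80,-45,0,0,0.3368],[70,544.5,-142.5,-45,0,0,0.3368],[70,544.5,-142.5,-45,0,0,0.3368],[70,544.5,-142.5,-45,0,0,0.3368],[70,544.5,-142.5,-45,0,0,0.3368],[70,544.5,-142.5,-45,0,0,0.3368],[70,544.5,-142.5,-45,0,0,0.3368],[70,544.5,-142.5,-45,0,0,0.3368]]' 20; python3 -c "
from h import *
print(rel((648.5,-204.5,250)))"
```

```text
clock: 1.1
eef_pos: [553.1, -271.5, 250.2]
eef_rot: [-3.141, 0.0, 0.0]
wrist_force: [1.3, -1.6, 0.4]
finger_gap: 65.6
finger_force: 0.0
([95.4, -67.0, 0.2], [-0.0002, 0.0004, 0.0001])
```

```bash
python3 -m crank '[[60,95,-67,0,0,0,0],[60,95,-67,0,0,0,0],[60,95,-67,0,0,0,0],[60,95,-67,0,0,0,0],[60,95,-67,0,0,0,0]]'; python3 - <<'E'
from h import *
print(manip.read_state()["eef_pos"])
c=optics.calibration("wrist"); p,d=optics.camera("wrist"); cv2.imwrite("pics/w1.png",p[:,:,::-1])
print(proj((648.5,-204.5,138),c), c["t"], -c["R"].T@c["t"])
P=cloud(d,c); P=P[d>0]; b=np.array([648.5,-204.5]); r=np.hypot(*(P[:,:2]-b).T)
for lo,hi in [(134,142),(105,132),(95,102),(80,94)]:
    w=P[(P[:,2]>lo)&(P[:,2]<hi)&(r<30)]
    if len(w)>10: print(lo,hi,w.mean(0).round(1),len(w),circ(w[:,:2]).round(1), ((w.min(0)+w.max(0))/2).round(1))
E
```

```text
clock: 1.6
eef_pos: [646.2, -206.4, 249.9]
eef_rot: [-3.141, 0.001, 0.0]
wrist_force: [-0.2, 0.8, 0.8]
finger_gap: 56.4
finger_force: 0.0
[ 646.23875097 -206.37476467  249.86991166]
[323.39492001 231.73556989] [-205.89919996  579.31352202  615.90628507] [ 728.57323826 -206.37989485  428.86777078]
134 142 [ 651.  -206.4  137.5] 716 [ 650.9 -206.4    8.4] [ 650.4 -206.6  136.8]
105 132 [ 660.  -206.6  118.2] 179 [582421.8 -15591.8 581964.7] [ 656.7 -206.6  118.5]
95 102 [ 656.8 -206.3  100.6] 876 [ 649.  -206.3   18.4] [ 651.8 -206.5   99.3]
80 94 [ 658.4 -206.2   91.6] 705 [ 649.7 -206.3   24.4] [ 650.5 -206.2   90.4]
```

View pics/w1.png

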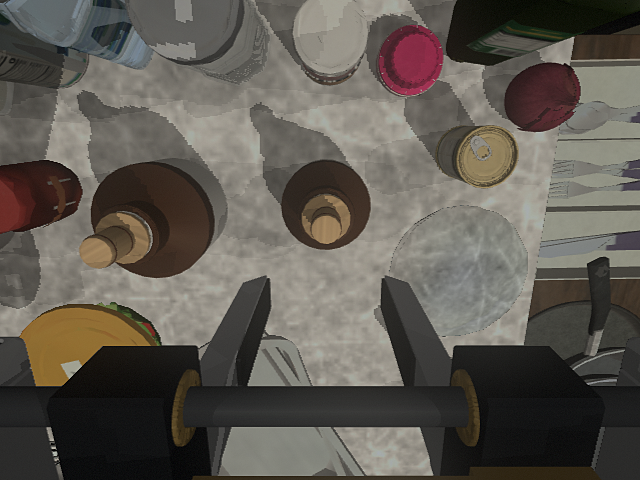

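The wrist view shows the small jar's handle at (326,224), between the open fingers. Its axis is at about (650,-206.4).

```bash
python3 -m crank '[[60,3.8,0,40,0,0,0],[60,3.8,0,80,0,0,0],[60,3.8,0,120,0,0,0],[60,3.8,0,145,0,0,0],[60,3.8,0,145,0,0,0],[60,3.8,0,145,0,0,0],[20,3.8,0,145,0,0,0],[20,3.8,0,145,0,0,0],[20,3.8,0,145,0,0,0],[20,3.8,0,145,0,0,0]]' 35;python3 -m crank '[[20,0,0,0,0,0,0],[20,0,0,0,0,0,0],[20,0,0,0,0,0,0]]'
```

```text
clock: 2.65
eef_pos: [650.7, -206.1, 106.0]
eef_rot: [3.141, -0.001, 0.0]
wrist_force: [-0.5, 0.7, -0.2]
finger_gap: 27.8
finger_force: 0.0
clock: 2.95
eef_pos: [650.7, -206.4, 105.9]
eef_rot: [3.141, -0.001, -0.0]
wrist_force: [-1.0, -2.7, 4.9]
finger_gap: 24.1
finger_force: 35.0
```

```bash
python3 -m crank '[[20,0,1.6,0,0.07,0,0],[20,0,3.1,-0.2,0.14,0,0],[20,0,1.6,-0.6,0.07,0,0],[20,0,0,-1,0,0,0],[20,0,-1.6,-1.1,-0.07,0,0],[20,0,-3.3,-1.3,-0.14,0,0],[20,0,-1.7,-1.7,-0.07,0,0],[20,0,0,-2,0,0,0],[20,0,0,-2,0,0,0]]'
python3 -m crank '[[20,0,1.7,-0.3,0.07,0,0],[20,0,3.4,-0.5,0.14,0,0],[20,0,1.7,-1,0.07,0,0],[20,0,0,-1.4,0,0,0],[20,0,-1.7,-1.7,-0.07,0,0],[20,0,-3.6,-1.9,-0.14,0,0],[20,0,-1.8,-2.4,-0.07,0,0],[20,0,0,-3,0,0,0],[20,0,0,-3,0,0,0]]'
python3 - <<'E'
from h import *
p,d=optics.camera("side"); cv2.imwrite("pics/s1.png",cv2.resize(p[150:260,250:350,::-1],None,fx=5,fy=5))
E
```

```text
clock: 3.85
eef_pos: [650.8, -206.1, 108.0]
eef_rot: [-3.138, -0.001, -0.001]
wrist_force: [1.1, 8.1, 4.9]
finger_gap: 24.4
finger_force: 35.0
clock: 4.75
eef_pos: [650.6, -206.2, 110.5]
eef_rot: [-3.139, -0.001, -0.002]
wrist_force: [0.9, 9.4, 2.7]
finger_gap: 24.2
finger_force: 35.0
```

View pics/s1.png

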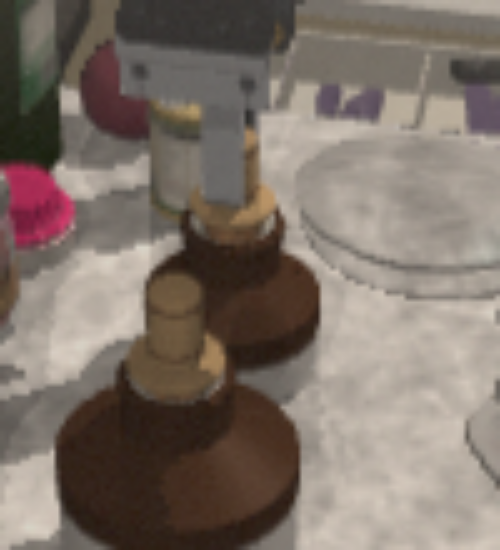

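The side crop shows the bung raised, with the collar at (233,205) clear of the rim at (235,240). The jar is still standing. I'll keep rocking.

```bash
python3 -m crank '[[20,0,-1.9,-0.3,-0.07,0,0],[20,0,-3.8,-0.6,-0.14,0,0],[20,0,-1.9,-1.1,-0.07,0,0],[20,0,0,-1.6,0,0,0],[20,0,2,-1.9,0.07,0,0],[20,0,4.1,-2.2,0.14,0,0],[20,0,2,-2.8,0.07,0,0],[20,0,0,-3.4,0,0,0],[20,0,0,-3.4,0,0,0]]'
python3 -m crank '[[20,0,-2.1,-0.4,-0.07,0,0],[20,0,-4.2,-0.8,-0.14,0,0],[20,0,-2.1,-1.4,-0.07,0,0],[20,0,0,-2,0,0,0],[20,0,2.2,-2.3,0.07,0,0],[20,0,4.4,-2.6,0.14,0,0],[20,0,2.2,-3.2,0.07,0,0],[20,0,0,-4,0,0,0],[20,0,0,-5,0,0,0],[20,0,0,-5,0,0,0]]'
python3 -c "
from h import *
print(rel((642,-206,200)))"
```

```text
clock: 5.7
eef_pos: [650.4, -204.8, 113.2]
eef_rot: [3.138, 0.001, 0.002]
wrist_force: [0.6, -3.6, -6.7]
finger_gap: 24.1
finger_force: 35.0
clock: 6.7
eef_pos: [650.5, -206.0, 119.1]
eef_rot: [-3.14, -0.0, 0.0]
wrist_force: [0.3, -0.5, -0.8]
finger_gap: 23.9
finger_force: 35.0
([-8.5, -0.1, -80.9], [-0.0016, -0.0, 0.0003])
```

```bash
python3 -m crank '[[20,0,0,-30,0,0,0],[20,0,0,-80,0,0,0],[20,0,0,-125,0,0,0],[20,-30,-40,-125,0,0,0],[20,-100,-250,-125,0,0,0],[20,-100,-250,-125,0,0,0],[20,-100,-250,-125,0,0,0],[20,-100,-250,-125,0,0,0],[20,-100,-250,-125,0,0,0],[20,-100,-250,-125,0,0,0]]'
python3 - <<'E'
from h import *
for n in ["top","side"]:
    p,d=optics.camera(n); P=cloud(d,optics.calibration(n)); P=P[d>0]; b0=np.array([455,289])
    w=P[(P[:,2]>60)&(P[:,2]<72)&(np.hypot(*(P[:,:2]-b0).T)<110)]; print(n,"bowl rim",circ(w[:,:2]).round(1),len(w))
    for k in range(0,60,8):
        w=P[(P[:,2]>k)&(P[:,2]<k+8)]; r=np.hypot(*(w[:,:2]-b0).T); r=r[r<74]
        if len(r)>3: print(k,np.percentile(r,[5,50,95]).round(0),end=" ")
print(rel((440,289,240)))
E
```

```text
clock: 7.7
eef_pos: [549.9, 45.9, 244.4]
eef_rot: [-3.14, 0.0, 0.003]
wrist_force: [0.1, -0.9, -0.9]
finger_gap: 24.7
finger_force: 35.0
top bowl rim [455.3 289.7  73.2] 330
0 [10. 34. 73.] 8 [13. 39. 53.] 16 [44. 56. 63.] 24 [59. 64. 68.] 32 [66. 69. 71.] 40 [69. 71. 73.] 48 [70. 72. 73.] 56 [71. 73. 74.] side bowl rim [454.8 288.7  73.1] 782
0 [ 9. 29. 72.] 8 [20. 42. 54.] 16 [53. 59. 64.] 24 [63. 66. 69.] 32 [67. 70. 72.] 40 [69. 71. 73.] 48 [71. 72. 74.] 56 [71. 73. 74.] ([-110.7, -245.6, 4.2], [-0.0008, 0.0002, 0.0])
```

```bash
python3 -m crank '[[20,-125,-243,0,0,0,0],[20,-125,-243,0,0,0,0],[20,-125,-243,0,0,0,0],[20,-125,-243,0,0,0,0],[20,-125,-243,0,0,0,0],[20,-125,-243,0,0,0,0],[20,-125,-243,0,0,0,0],[20,-125,-243,0,0,0,0]]'
python3 -m crank '[[20,0,0,40,0,0,0],[20,0,0,80,0,0,0],[20,0,0,120,0,0,0],[20,0,0,150,0,0,0],[20,0,0,175,0,0,0],[20,0,0,190,0,0,0],[20,0,0,198,0,0,0],[20,0,0,198,0,0,0],[20,0,0,198,0,0,0]]'
```

```text
clock: 8.6
eef_pos: [426.3, 286.1, 243.7]
eef_rot: [3.141, 0.001, -0.001]
wrist_force: [1.3, -0.2, -0.5]
finger_gap: 24.5
finger_force: 35.0
clock: 9.5
eef_pos: [426.5, 286.0, 46.2]
eef_rot: [-3.141, -0.0, -0.002]
wrist_force: [2.0, -0.5, 0.9]
finger_gap: 24.2
finger_force: 35.0
```

Lower to contact, release, rise, and head for the middle jar.

```bash
python3 -m crank '[[20,0,0,2,0,0,0],[20,0,0,3,0,0,0],[20,0,0,3,0,0,0],[36,0,0,3,0,0,0],[36,0,0,3,0,0,0],[36,0,0,3,0,0,0],[36,0,0,3,0,0,0],[36,0,0,-15,0,0,0],[36,0,0,-40,0,0,0],[36,0,0,-80,0,0,0]]'
python3 -m crank '[[36,0,0,-50,0,0,0],[36,0,0,-100,0,0,0],[50,0,0,-130,0,0,0],[50,208,89,-130,0,0,0],[50,208,89,-130,0,0,0],[50,208,89,-130,0,0,0],[50,208,89,-130,0,0,0],[50,208,89,-130,0,0,0],[50,208,89,-130,0,0,0],[50,208,89,-130,0,0,0]]'
cat >> h.py <<'E'
def bung(b,H):
    "wrist look at a corked jar of height H near b"
    c=optics.calibration("wrist"); p,d=optics.camera("wrist"); P=cloud(d,c); P=P[d>0]; r=np.hypot(*(P[:,:2]-b).T)
    for nm,lo,hi in [("top",H+42,H+50),("collar",H+3,H+10),("rim",H-12,H+2)]:
        w=P[(P[:,2]>lo)&(P[:,2]<hi)&(r<30)]
        if len(w)>10: print(nm,w.mean(0).round(1),len(w),((w.min(0)+w.max(0))/2).round(1))
    return p,d
def bowl(b0=(455,289)):
    for n in ["top","side"]:
        p,d=optics.camera(n); P=cloud(d,optics.calibration(n)); P=P[d>0]; r=np.hypot(*(P[:,:2]-b0).T)
        w=P[(P[:,2]>60)&(P[:,2]<72)&(r<110)]; f=circ(w[:,:2]); print(n,"bowl rim",f.round(1),len(w))
        r=np.hypot(*(P[:,:2]-f[:2]).T); w=P[(r<55)&(P[:,2]>20)]; print("  inside max z",w[:,2].max().round(0) if len(w) else None)
    return p,d
E
python3 - <<'E'
from h import *
s=manip.read_state(); print(s["eef_pos"])
bung(np.array([635,197]),108)
p,d=bowl(); cv2.imwrite("pics/s2.png",cv2.resize(p[220:460,200:440,::-1],None,fx=2.5,fy=2.5))
E
```

```text
clock: 10.5
eef_pos: [424.4, 286.3, 125.1]
eef_rot: [3.14, 0.004, 0.0]
wrist_force: [0.9, 1.1, -0.2]
finger_gap: 33.5
finger_force: 0.0
clock: 11.5
eef_pos: [633.3, 197.9, 255.1]
eef_rot: [3.141, 0.001, -0.0]
wrist_force: [-0.3, 1.2, 0.7]
finger_gap: 47.3
finger_force: 0.0
[633.29538    197.88709326 255.11270346]
top [637.  195.6 153.5] 762 [636.8 195.7 152.9]
collar [643.  195.7 116.6] 930 [637.9 195.5 115.8]
rim [645.1 196.1 107.6] 735 [636.9 195.4 103.2]h.py:12: RuntimeWarning: Mean of empty slice.
  c0=xy.mean(0)
  ret = um.true_divide(
Traceback (most recent call last):
  File "h.py", line 29, in bowl
    w=P[(P[:,2]>60)&(P[:,2]<72)&(r<110)]; f=circ(w[:,:2]); print(n,"bowl rim",f.round(1),len(w))
                                            ~~~~^^^^^^^^^
  File "h.py", line 14, in circ
    f=lambda q:np.hypot(*(xy-q[:2]).T)-q[2]; return least_squares(f,[*c0,40],loss="soft_l1",f_scale=2).x
                                                    ~~~~~~~~~~~~~^^^^^^^^^^^^^^^^^^^^^^^^^^^^^^^^^^^^^
ValueError: Initial guess is outside of provided bounds
```

```bash
python3 - <<'E'
from h import *
p,d=optics.camera("side"); cv2.imwrite("pics/s2.png",cv2.resize(p[220:460,200:440,::-1],None,fx=2.5,fy=2.5))
P=cloud(d,optics.calibration("side")); P=P[d>0]; r=np.hypot(*(P[:,:2]-(455,289)).T); w=P[(P[:,2]>60)&(P[:,2]<72)&(r<110)]; print(circ(w[:,:2]),len(w))
E
python3 -m crank '[[50,3.5,2.3,40,0,0,0],[50,3.5,2.3,80,0,0,0],[50,3.5,2.3,115,0,0,0],[50,3.5,2.3,133,0,0,0],[50,3.5,2.3,133,0,0,0],[50,3.5,2.3,133,0,0,0],[20,3.5,2.3,133,0,0,0],[20,3.5,2.3,133,0,0,0],[20,3.5,2.3,133,0,0,0],[20,3.5,2.3,133,0,0,0]]' 35;python3 -m crank '[[20,0,0,0,0,0,0],[20,0,0,0,0,0,0],[20,0,0,0,0,0,0]]'
```

```text
[451.09357645 288.14722757  72.79890693] 876
clock: 12.65
eef_pos: [637.3, 195.5, 123.7]
eef_rot: [3.142, -0.001, -0.0]
wrist_force: [-1.2, -1.3, 4.8]
finger_gap: 24.1
finger_force: 35.0
clock: 12.95
eef_pos: [637.3, 195.5, 123.6]
eef_rot: [-3.142, -0.001, -0.0]
wrist_force: [-1.3, -2.7, 5.3]
finger_gap: 24.3
finger_force: 35.0
```

View pics/s2.png

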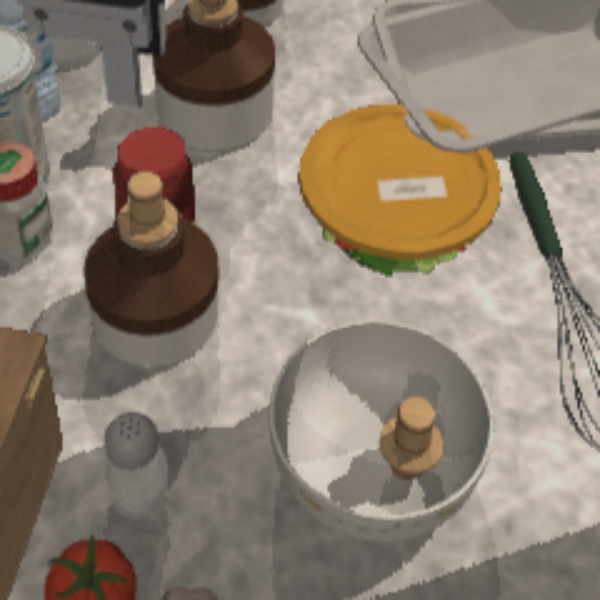

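The side crop shows the small bung standing upright in the bowl at (414,440). The middle bung is gripped, so I'll rock it.

```bash
python3 -m crank '[[20,0,1.7,0,0.07,0,0],[20,0,3.3,-0.2,0.14,0,0],[20,0,1.7,-0.6,0.07,0,0],[20,0,0,-1,0,0,0],[20,0,-1.7,-1.1,-0.07,0,0],[20,0,-3.4,-1.3,-0.14,0,0],[20,0,-1.8,-1.7,-0.07,0,0],[20,0,0,-2,0,0,0],[20,0,0,-2,0,0,0]]'
python3 -m crank '[[20,0,1.8,-0.3,0.07,0,0],[20,0,3.6,-0.5,0.14,0,0],[20,0,1.8,-1,0.07,0,0],[20,0,0,-1.4,0,0,0],[20,0,-1.8,-1.7,-0.07,0,0],[20,0,-3.7,-1.9,-0.14,0,0],[20,0,-1.9,-2.4,-0.07,0,0],[20,0,0,-3,0,0,0],[20,0,0,-3,0,0,0]]'
python3 -m crank '[[20,0,-2,-0.3,-0.07,0,0],[20,0,-4,-0.6,-0.14,0,0],[20,0,-2,-1.1,-0.07,0,0],[20,0,0,-1.6,0,0,0],[20,0,2.1,-1.9,0.07,0,0],[20,0,4.2,-2.2,0.14,0,0],[20,0,2.1,-2.8,0.07,0,0],[20,0,0,-3.4,0,0,0],[20,0,0,-3.4,0,0,0]]'
python3 -m crank '[[20,0,-2.2,-0.4,-0.07,0,0],[20,0,-4.4,-0.8,-0.14,0,0],[20,0,-2.2,-1.4,-0.07,0,0],[20,0,0,-2,0,0,0],[20,0,2.3,-2.3,0.07,0,0],[20,0,4.6,-2.6,0.14,0,0],[20,0,2.3,-3.2,0.07,0,0],[20,0,0,-4,0,0,0],[20,0,0,-5,0,0,0],[20,0,0,-5,0,0,0]]'
```

```text
clock: 13.85
eef_pos: [637.2, 195.2, 125.3]
eef_rot: [-3.139, -0.0, -0.002]
wrist_force: [0.0, 5.7, 0.3]
finger_gap: 23.9
finger_force: 35.0
clock: 14.75
eef_pos: [637.0, 195.2, 127.8]
eef_rot: [-3.141, 0.0, -0.002]
wrist_force: [-0.1, 5.5, -2.8]
finger_gap: 24.5
finger_force: 35.0
clock: 15.65
eef_pos: [636.9, 196.6, 131.2]
eef_rot: [3.136, -0.0, 0.002]
wrist_force: [0.2, -6.6, 0.8]
finger_gap: 24.3
finger_force: 35.0
clock: 16.65
eef_pos: [636.9, 195.8, 136.1]
eef_rot: [-3.14, 0.0, 0.001]
wrist_force: [0.0, 0.1, -0.9]
finger_gap: 24.6
finger_force: 35.0
```

```bash
python3 -m crank '[[20,0,0,-30,0,0,0],[20,0,0,-80,0,0,0],[20,0,0,-105,0,0,0],[20,-100,-40,-105,0,0,0],[20,-100,-40,-105,0,0,0],[20,-100,-40,-105,0,0,0],[20,-100,-40,-105,0,0,0]]'
python3 - <<'E'
from h import *
p,d=optics.camera("side")
P=cloud(d,optics.calibration("side")); P=P[d>0]; r=np.hypot(*(P[:,:2]-(451,289)).T); w=P[(P[:,2]>60)&(P[:,2]<72)&(r<110)&(r>55)]; f=circ(w[:,:2]); print(f,len(w))
w=P[(P[:,2]>45)&(P[:,2]<76)&(np.hypot(*(P[:,:2]-f[:2]).T)<60)]; print("bung",w.mean(0),len(w))
print(rel((f[0]+17,f[1]+27,240)))
E
```

```text
clock: 17.35
eef_pos: [536.3, 236.0, 242.0]
eef_rot: [-3.14, -0.001, 0.001]
wrist_force: [0.2, 0.2, -0.6]
finger_gap: 24.4
finger_force: 35.0
[450.33626907 288.13474986  73.09858315] 771
bung [427.15951475 291.89023094  66.40122614] 281
([-70.0, -79.7, 1.8], [-0.0013, -0.0006, 0.0002])
```

```bash
python3 -m crank '[[20,-70,-79,0,0,0,0],[20,-70,-79,0,0,0,0],[20,-70,-79,0,0,0,0],[20,-70,-79,40,0,0,0],[20,-70,-79,80,0,0,0],[20,-70,-79,120,0,0,0],[20,-70,-79,155,0,0,0],[20,-70,-79,180,0,0,0],[20,-70,-79,194,0,0,0],[20,-70,-79,194,0,0,0]]'
python3 -m crank '[[20,0,0,1,0,0,0],[20,0,0,2,0,0,0],[20,0,0,3,0,0,0],[20,0,0,3,0,0,0]]'
```

```text
clock: 18.4
eef_pos: [468.5, 313.4, 46.3]
eef_rot: [3.141, 0.001, -0.002]
wrist_force: [-0.7, -1.9, 1.4]
finger_gap: 24.4
finger_force: 34.9
clock: 18.8
eef_pos: [468.3, 314.1, 45.2]
eef_rot: [-3.142, -0.001, -0.001]
wrist_force: [-0.6, -6.3, 10.3]
finger_gap: 24.2
finger_force: 34.9
```

```bash
python3 -m crank '[[20,0,0,-1,0,0,0],[36,0,0,-1,0,0,0],[36,0,0,-1,0,0,0],[36,0,0,-1,0,0,0],[36,0,0,-1,0,0,0],[36,0,0,-10,0,0,0],[36,0,0,-30,0,0,0],[36,0,0,-75,0,0,0],[36,0,0,-125,0,0,0],[36,0,0,-175,0,0,0]]'
python3 -m crank '[[36,0,0,-40,0,0,0],[50,172,354,-45,0,0,0],[50,172,354,-45,0,0,0],[50,172,354,-45,0,0,0],[50,172,354,-45,0,0,0],[50,172,354,-45,0,0,0],[50,172,354,-45,0,0,0],[50,172,354,-45,0,0,0],[50,172,354,-45,0,0,0],[50,172,354,-45,0,0,0]]'
python3 - <<'E'
from h import *
print(manip.read_state()["eef_pos"])
bung(np.array([640,-39]),124)
p,d=optics.camera("top"); cv2.imwrite("pics/t2.png",cv2.resize(p[160:360,120:420,::-1],None,fx=2.6,fy=2.6))
P=cloud(d,optics.calibration("top")); P=P[d>0]; r=np.hypot(*(P[:,:2]-(451,289)).T); w=P[(P[:,2]>60)&(P[:,2]<72)&(r<110)&(r>55)]; f=circ(w[:,:2]); print(f,len(w))
E
```

```text
clock: 19.8
eef_pos: [466.6, 314.5, 221.9]
eef_rot: [-3.141, -0.0, 0.0]
wrist_force: [-0.1, 0.9, 0.1]
finger_gap: 33.9
finger_force: 0.0
clock: 20.8
eef_pos: [639.9, -44.0, 263.9]
eef_rot: [3.141, 0.0, -0.005]
wrist_force: [-0.2, -0.3, 0.5]
finger_gap: 47.4
finger_force: 0.0
[639.89491518 -43.97122979 263.94893456]
top [642.2 -40.6 169.5] 795 [641.7 -40.4 169. ]
collar [648.3 -40.8 132.6] 967 [642.9 -40.4 131.5]
rim [650.9 -41.  123.6] 755 [642.6 -40.8 119.8]
[452.80845267 292.71779482  73.16900766] 341
```

View pics/t2.png

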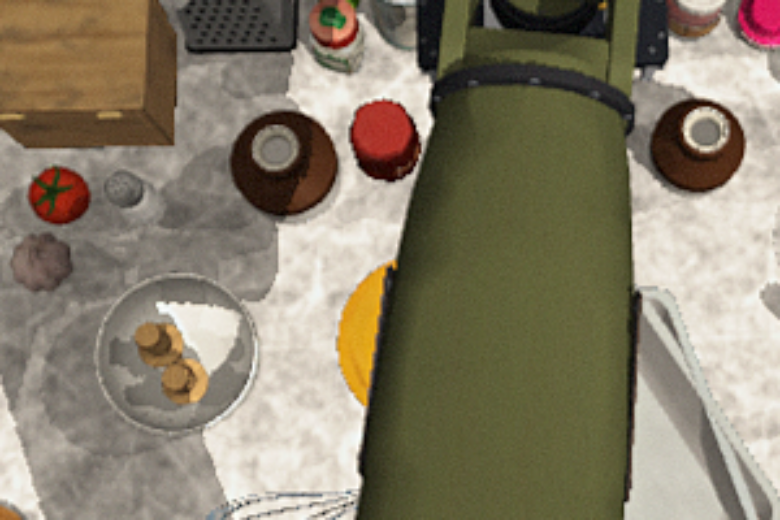

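The top crop shows both bungs standing in the bowl at (160,342) and (184,381), and the small and middle jars open. Next is the large jar.

```bash
python3 -m crank '[[50,2.1,-3.5,40,0,0,0],[50,2.1,-3.5,80,0,0,0],[50,2.1,-3.5,110,0,0,0],[50,2.1,-3.5,126.5,0,0,0],[50,2.1,-3.5,126.5,0,0,0],[50,2.1,-3.5,126.5,0,0,0],[20,2.1,-3.5,126.5,0,0,0],[20,2.1,-3.5,126.5,0,0,0],[20,2.1,-3.5,126.5,0,0,0],[20,2.1,-3.5,126.5,0,0,0]]' 35;python3 -m crank '[[20,0,0,0,0,0,0],[20,0,0,0,0,0,0],[20,0,0,0,0,0,0]]'
```

```text
clock: 21.9
eef_pos: [641.8, -37.2, 139.4]
eef_rot: [3.139, -0.003, -0.0]
wrist_force: [-0.1, -8.7, 6.5]
finger_gap: 24.1
finger_force: 34.9
clock: 22.2
eef_pos: [641.7, -37.3, 139.3]
eef_rot: [3.139, -0.003, -0.001]
wrist_force: [0.2, -8.4, 5.4]
finger_gap: 24.4
finger_force: 34.9
```

```bash
python3 -m crank '[[20,0,1.5,0,0,0,0],[20,0,2.5,0,0,0,0],[20,0,2.5,0,0,0,0]]'
```

```text
clock: 22.5
eef_pos: [641.5, -39.4, 138.7]
eef_rot: [3.14, -0.002, -0.001]
wrist_force: [-0.2, -4.8, 2.3]
finger_gap: 24.4
finger_force: 34.9
```

Force relieved; now rock.

```bash
python3 -m crank '[[20,0,1.8,0,0.07,0,0],[20,0,3.5,-0.2,0.14,0,0],[20,0,2,-0.6,0.07,0,0],[20,0,0.5,-1,0,0,0],[20,0,-1.3,-1.1,-0.07,0,0],[20,0,-3,-1.3,-0.14,0,0],[20,0,-1.3,-1.7,-0.07,0,0],[20,0,0.5,-2,0,0,0],[20,0,0.5,-2,0,0,0]]'
python3 -m crank '[[20,0,1.8,-0.3,0.07,0,0],[20,0,3.6,-0.5,0.14,0,0],[20,0,1.8,-1,0.07,0,0],[20,0,0,-1.4,0,0,0],[20,0,-1.8,-1.7,-0.07,0,0],[20,0,-3.7,-1.9,-0.14,0,0],[20,0,-1.9,-2.4,-0.07,0,0],[20,0,0,-3,0,0,0],[20,0,0,-3,0,0,0]]'
python3 -m crank '[[20,0,-2,-0.3,-0.07,0,0],[20,0,-4,-0.6,-0.14,0,0],[20,0,-2,-1.1,-0.07,0,0],[20,0,0,-1.6,0,0,0],[20,0,2.1,-1.9,0.07,0,0],[20,0,4.2,-2.2,0.14,0,0],[20,0,2.1,-2.8,0.07,0,0],[20,0,0,-3.4,0,0,0],[20,0,0,-3.4,0,0,0]]'
python3 -m crank '[[20,0,-2.2,-0.4,-0.07,0,0],[20,0,-4.4,-0.8,-0.14,0,0],[20,0,-2.2,-1.4,-0.07,0,0],[20,0,0,-2,0,0,0],[20,0,2.3,-2.3,0.07,0,0],[20,0,4.6,-2.6,0.14,0,0],[20,0,2.3,-3.2,0.07,0,0],[20,0,0,-4,0,0,0],[20,0,0,-5,0,0,0],[20,0,0,-5,0,0,0]]'
```

```text
clock: 23.4
eef_pos: [641.5, -39.9, 140.7]
eef_rot: [-3.139, -0.002, -0.002]
wrist_force: [0.5, 0.5, 3.4]
finger_gap: 24.1
finger_force: 35.0
clock: 24.3
eef_pos: [641.4, -39.8, 143.1]
eef_rot: [-3.141, -0.001, -0.002]
wrist_force: [3.8, -0.8, -0.8]
finger_gap: 23.9
finger_force: 35.0
clock: 25.2
eef_pos: [641.4, -38.0, 146.8]
eef_rot: [3.138, -0.001, 0.002]
wrist_force: [1.3, -6.2, 1.1]
finger_gap: 24.0
finger_force: 35.0
clock: 26.2
eef_pos: [641.1, -38.9, 151.1]
eef_rot: [-3.14, 0.0, 0.001]
wrist_force: [1.2, -3.8, -3.1]
finger_gap: 24.4
finger_force: 35.0
```

```bash
python3 -m crank '[[20,0,3,-0.5,0.07,0,0],[20,0,5.5,-1,0.14,0,0],[20,0,3,-2,0.07,0,0],[20,0,0.5,-3,0,0,0],[20,0,-2,-4,-0.07,0,0],[20,0,-4.5,-5,-0.14,0,0],[20,0,-2,-6,-0.07,0,0],[20,0,0.5,-8,0,0,0],[20,0,0.5,-10,0,0,0],[20,0,0.5,-10,0,0,0]]'
```

```text
clock: 27.2
eef_pos: [641.1, -39.8, 161.4]
eef_rot: [3.141, -0.0, -0.001]
wrist_force: [-0.6, 0.0, 0.0]
finger_gap: 24.2
finger_force: 35.0
```

```bash
python3 -m crank '[[20,0,0,-30,0,0,0],[20,0,0,-80,0,0,0],[20,-30,-40,-85,0,0,0],[20,-100,-220,-85,0,0,0],[20,-100,-220,-85,0,0,0],[20,-100,-220,-85,0,0,0],[20,-100,-220,-85,0,0,0],[20,-100,-220,-85,0,0,0],[20,-100,-220,-85,0,0,0],[20,-100,-220,-85,0,0,0]]'
python3 - <<'E'
from h import *
print(manip.read_state()["eef_pos"])
p,d=optics.camera("side"); cv2.imwrite("pics/s3.png",cv2.resize(p[220:460,200:440,::-1],None,fx=2.5,fy=2.5))
P=cloud(d,optics.calibration("side")); P=P[d>0]; r=np.hypot(*(P[:,:2]-(451,289)).T); w=P[(P[:,2]>60)&(P[:,2]<72)&(r<110)&(r>55)]; f=circ(w[:,:2]); print(f,len(w))
w=P[(P[:,2]>68)&(P[:,2]<80)&(np.hypot(*(P[:,:2]-f[:2]).T)<60)]
from scipy.cluster.vq import kmeans2
print(kmeans2(w,np.array([[427,288,72],[467,315,72.]]),minit="matrix")[0],len(w))
print(rel((f[0]+17,f[1]-25,245)))
E
```

```text
clock: 28.2
eef_pos: [541.3, 180.1, 246.0]
eef_rot: [3.141, 0.0, -0.0]
wrist_force: [0.1, 0.6, -0.4]
finger_gap: 24.2
finger_force: 35.0
[541.32884606 180.09089553 246.04117308]
[452.39231727 291.6613804   73.16170873] 771
[[429.11651771 291.65590439  72.6327194 ]
 [467.78114632 317.94387784  73.62094395]] 354
([-72.1, -86.8, 1.0], [0.0005, 0.0002, -0.0011])
```

View pics/s3.png

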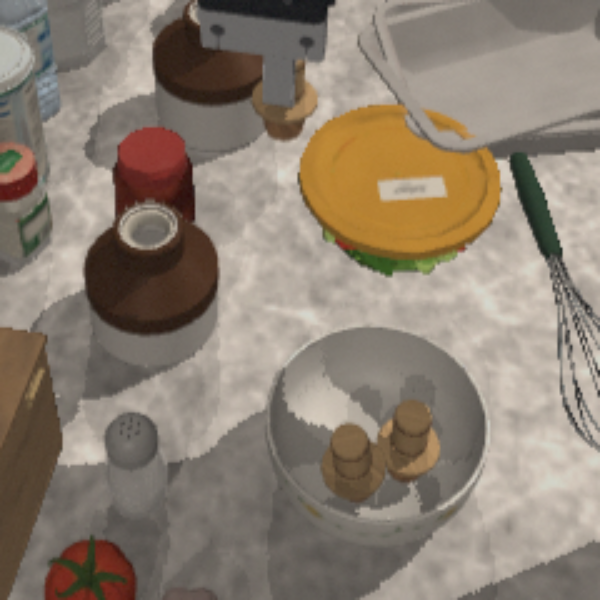

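The side crop shows both bungs still standing in the bowl at (350,470) and (410,445), and the third one held.

```bash
python3 -m crank '[[20,-69,-85,0,0,0,0],[20,-69,-85,0,0,0,0],[20,-69,-85,0,0,0,0],[20,-69,-85,40,0,0,0],[20,-69,-85,80,0,0,0],[20,-69,-85,120,0,0,0],[20,-69,-85,155,0,0,0],[20,-69,-85,180,0,0,0],[20,-69,-85,198,0,0,0],[20,-69,-85,198,0,0,0]]'
python3 -m crank '[[20,0,0,1,0,0,0],[20,0,0,2,0,0,0],[20,0,0,2,0,0,0]]'
```

```text
clock: 29.25
eef_pos: [472.7, 264.7, 46.8]
eef_rot: [3.141, 0.001, -0.002]
wrist_force: [-0.8, 0.9, 1.5]
finger_gap: 24.3
finger_force: 35.0
clock: 29.55
eef_pos: [472.4, 265.3, 46.3]
eef_rot: [3.142, -0.0, -0.001]
wrist_force: [-0.6, 0.1, -0.7]
finger_gap: 24.2
finger_force: 35.0
```

```bash
python3 -m crank '[[20,0,0,0.5,0,0,0],[36,0,0,0.5,0,0,0],[36,0,0,0.5,0,0,0],[36,0,0,0.5,0,0,0],[36,0,0,0.5,0,0,0],[36,0,0,-8,0,0,0],[36,0,0,-30,0,0,0],[36,0,0,-75,0,0,0],[36,0,0,-125,0,0,0],[36,0,0,-175,0,0,0]]'
python3 -c "
from h import *
print(rel((400,-260,230),(np.pi,0,np.pi/2)))"
```

```text
clock: 30.55
eef_pos: [471.7, 265.4, 223.8]
eef_rot: [-3.141, -0.0, 0.0]
wrist_force: [-0.1, 0.6, -0.1]
finger_gap: 33.7
finger_force: 0.0
([-71.7, 525.4, -6.3], [0.0001, -0.0003, -1.5708])
```

```bash
python3 - <<'E'
from h import *
for n in ["top","side"]:
    z=np.load(f"pics/{n}0.npz"); d=z["d"]; c=optics.calibration(n); P=cloud(d,c)
    m=(d>0)&(np.hypot(P[...,0]-400,P[...,1]+350)<35)&(P[...,2]>75)&(P[...,2]<152); w=P[m]
    # cylinder fit r=13: axis point at z=110, slopes; drop edge pixels by robust loss
    f=lambda q:np.hypot(w[:,0]-q[0]-q[2]*(w[:,2]-110),w[:,1]-q[1]-q[3]*(w[:,2]-110))-13
    q=least_squares(f,[400,-350,0,0],loss="soft_l1",f_scale=1).x
    print(n,len(w),q.round(3),"tip",(q[:2]-q[2:]*102).round(1),"rms",np.median(abs(f(q))))
    m2=(d>0)&(np.hypot(P[...,0]-400,P[...,1]+350)<30)&(P[...,2]>25)&(P[...,2]<55); w=P[m2]
    print("cup",circ(w[:,:2],19),len(w))
    m=(d>0)&(np.hypot(P[...,0]-400,P[...,1]+350)<30)&(P[...,2]>152); print("top",P[m].mean(0),m.sum())
    # base ring
    m=(d>0)&(np.hypot(P[...,0]-400,P[...,1]+350)<50)&(P[...,2]>5)&(P[...,2]<11); print("n foot",m.sum(),circ(P[m][:,:2]) )
c=optics.calibration("top"); K=[proj((400,-350,z),c) for z in (0,60,158)]; print(K)
z=np.load("pics/top0.npz"); s=np.load("pics/side0.npz")
a=cv2.resize(z["p"][270:340,420:500,::-1],None,fx=5,fy=5,interpolation=cv2.INTER_CUBIC); b=cv2.resize(s["p"][140:220,360:420,::-1],(300,400),interpolation=cv2.INTER_CUBIC)
o=np.zeros((400,700,3),np.uint8); o[:350,:400]=a; o[:400,400:]=b; cv2.imwrite("pics/pen0.png",o)
E
```

```text
top 120 [ 4.02504e+02 -3.57711e+02  2.00000e-03 -5.00000e-03] tip [ 402.3 -357.2] rms 0.3491645171449198
cup [ 403.8081963  -359.10849601] 46
top [ 402.08497267 -356.1223336   157.92603051] 111
n foot 392 [ 403.17700068 -358.34256028   32.17440927]
side 249 [ 4.00751e+02 -3.60159e+02 -6.00000e-03  1.00000e-03] tip [ 401.4 -360.2] rms 0.8579374281945498
cup [ 400.78183498 -362.0060402 ] 105
top [ 401.16329762 -355.45958145  156.55407987] 54
n foot 236 [ 400.91566166 -359.34591798   31.04343128]
[array([448.70348565, 313.76221844]), array([455.35949524, 311.57373599]), array([467.74859814, 307.50022407])]
```

View pics/pen0.png

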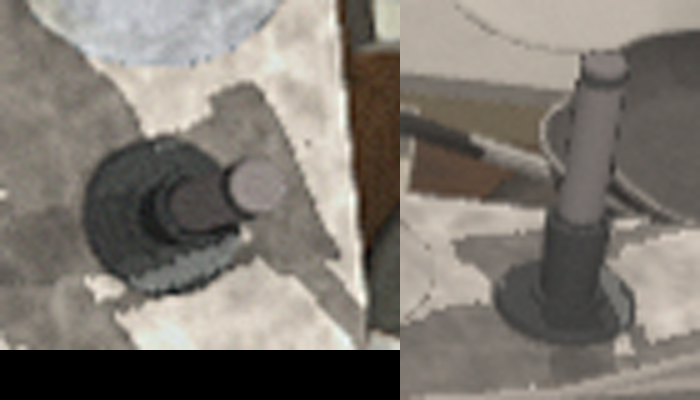

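The crops show the pen almost vertical in its stand, with the cap at about (258,186) in the top crop. Its axis is at about (402,-358.5).

```bash
python3 -m crank '[[60,-20,100,-10,0,0,0],[60,-50,480,-10,0,0,0],[60,-50,480,-10,0,0,0],[60,-50,480,-10,0,0,0],[60,-50,480,-10,0,0,0],[60,-50,480,-10,0,0,0],[60,-50,480,-10,0,0,0],[60,-50,480,-10,0,0,0],[60,-50,480,-10,0,0,0],[60,-50,480,-10,0,0,0]]'
python3 -m crank '[[60,-20,140,-15,0,0,0],[60,-20,140,-15,0,0,0],[60,-20,140,-15,0,0,0],[60,-20,140,-15,0,0,0],[60,-20,140,-15,0,0,0],[60,-20,140,-15,0,0,0]]'
python3 - <<'E'
from h import *
s=manip.read_state(); print(s["eef_pos"], s["qd"].round(3).tolist())
c=optics.calibration("wrist"); p,d=optics.camera("wrist"); cv2.imwrite("pics/w2.png",p[:,:,::-1]); P=cloud(d,c)
m=(d>0)&(np.hypot(P[...,0]-402,P[...,1]+358)<35)
for lo,hi in [(150,162),(70,148),(52,64)]:
    w=P[m&(P[...,2]>lo)&(P[...,2]<hi)]; print(lo,len(w), ((w.min(0)+w.max(0))/2).round(1) if len(w) else "", w.mean(0).round(1))
w=P[m&(P[...,2]>75)&(P[...,2]<148)]
f=lambda q:np.hypot(w[:,0]-q[0]-q[2]*(w[:,2]-110),w[:,1]-q[1]-q[3]*(w[:,2]-110))-13
if len(w)>20: print(least_squares(f,[402,-358,0,0],loss="soft_l1",f_scale=1).x.round(3))
p,d=optics.camera("side"); P=cloud(d,optics.calibration("side")); P=P[d>0]; r=np.hypot(*(P[:,:2]-(452,290)).T); w=P[(P[:,2]>60)&(P[:,2]<72)&(r<130)&(r>50)]; print("bowl",circ(w[:,:2]))
cv2.imwrite("pics/s4.png",p[:,:,::-1])
E
```

```text
clock: 31.55
eef_pos: [421.2, -217.1, 231.9]
eef_rot: [3.141, -0.001, -0.002]
wrist_force: [-0.5, -0.2, 0.4]
finger_gap: 56.4
finger_force: 0.0
clock: 32.15
eef_pos: [402.3, -353.4, 246.4]
eef_rot: [-3.141, -0.0, 0.001]
wrist_force: [0.0, -0.2, -0.2]
finger_gap: 56.7
finger_force: 0.0
[ 402.29561436 -353.37185526  246.39874697] [0.012, -0.004, 0.003, -0.001, -0.002, -0.001]
150 944 [ 403.  -359.5  155.1] [ 404.1 -359.6  157.2]
70 531 [ 408.3 -359.2  109.1] [ 413.  -358.9  113.2]
52 337 [ 406.1 -360.    58.3] [ 410.  -359.    59.7]
[ 4.02255e+02 -3.59686e+02  1.00000e-03 -1.00000e-03]
bowl [454.64535881 288.09523055  73.06592278]
```

View pics/s4.png

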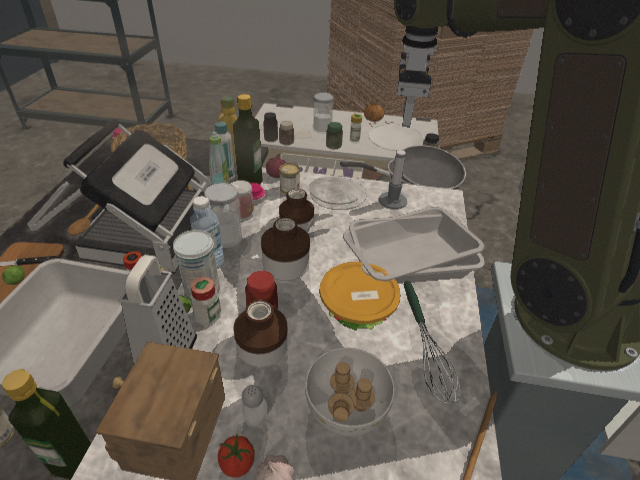

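All three bungs are standing in the bowl at (342,372), (365,390) and (342,407), and all the jars are open. Now to grip the pen.

```bash
python3 -m crank '[[60,0,6.2,40,0,0,0],[60,0,6.2,80,0,0,0],[60,0,6.2,115,0,0,0],[60,0,6.2,142,0,0,0],[60,0,6.2,142,0,0,0],[60,0,6.2,142,0,0,0]]' 20;python3 -m crank '[[20,0,0,0,0,0,0],[20,0,0,0,0,0,0],[20,0,0,0,0,0,0],[20,0,0,0,0,0,0],[20,0,0,0,0,0,0],[20,0,0,0,0,0,0],[20,0,0,0,0,0,0]]'
```

```text
clock: 32.85
eef_pos: [402.6, -360.2, 105.2]
eef_rot: [3.141, -0.0, 0.001]
wrist_force: [-0.1, -0.8, 0.8]
finger_gap: 56.3
finger_force: 0.0
clock: 33.55
eef_pos: [402.3, -360.7, 104.5]
eef_rot: [3.141, -0.001, -0.0]
wrist_force: [-0.4, 1.1, 5.9]
finger_gap: 26.0
finger_force: 20.0
```

```bash
python3 -m crank '[[20,0,0,-20,0,0,0],[20,0,0,-50,0,0,0],[20,0,0,-95,0,0,0],[20,0,0,-140,0,0,0],[20,60,-40,-140,0,0,0],[20,120,-80,-140,0,0,0],[20,200,-130,-140,0,0,0],[20,200,-130,-140,0,0,0],[20,200,-130,-140,0,0,0],[20,200,-130,-140,0,0,0]]'
python3 - <<'E'
from h import *
s=manip.read_state(); t=s["eef_pos"]; print(t, s["finger_gap"])
def fit(n,lo,hi,r):
    c=optics.calibration(n); p,d=optics.camera(n); P=cloud(d,c)
    w=P[(d>0)&(np.hypot(P[...,0]-t[0],P[...,1]-t[1])<25)&(P[...,2]>t[2]+lo)&(P[...,2]<t[2]+hi)]
    f=lambda q:np.hypot(w[:,0]-q[0]-q[2]*(w[:,2]-t[2]),w[:,1]-q[1]-q[3]*(w[:,2]-t[2]))-r
    if len(w)<20: print(n,len(w)); return p,c
    q=least_squares(f,[t[0],t[1],0,0],loss="soft_l1",f_scale=1).x
    print(n,len(w),"at tcp",(q[:2]-t[:2]).round(1),q[2:].round(3),"tip off",(q[:2]-96.5*q[2:]-t[:2]).round(1), "zmin",w[:,2].min()-t[2]); return p,c
for n in ["side","top"]: p,c=fit(n,-44,-2,13); fit(n,-95,-58,7); 
cv=optics.calibration("side"); p,d=optics.camera("side"); k=proj(t,cv); k2=proj(t-[0,0,96.5],cv); print(k,k2)
u,v=map(int,k); cr=p[v-30:v+70,u-50:u+50,::-1]; cv2.imwrite("pics/pen1.png",cv2.resize(cr,None,fx=5,fy=5)); print("crop origin",u-50,v-30)
# jars from top + side: rim centres
for n in ["top","side"]:
    p,d=optics.camera(n); P=cloud(d,optics.calibration(n)); P=P[d>0]
    for nm,b,H in [("s",(649.5,-205.5),92),("m",(636.5,196),108),("l",(641.5,-39.5),124)]:
        r=np.hypot(*(P[:,:2]-b).T); w=P[(P[:,2]>H-2.5)&(P[:,2]<H+4)&(r<32)]
        v=P[(P[:,2]>10)&(P[:,2]<45)&(r<66)]; print(n,nm,len(w),((w.min(0)+w.max(0))/2).round(1) if len(w) else"",circ(w[:,:2]).round(1) if len(w)>8 else "", "wall",circ(v[:,:2]).round(1) if len(v)>20 else "")
E
```

```text
clock: 34.55
eef_pos: [604.7, -227.3, 242.5]
eef_rot: [-3.14, 0.002, 0.004]
wrist_force: [-0.2, -0.5, -2.7]
finger_gap: 25.7
finger_force: 20.0
[ 604.69150345 -227.32801051  242.46744964] 25.71266332169018
side 172 at tcp [-1.5 -0.5] [-0.007 -0.015] tip off [-0.9  1. ] zmin -43.96440709303343
side 74 at tcp [ 0.6 -2.6] [ 0.044 -0.016] tip off [-3.6 -1.1] zmin -93.20688488770213
top 0
top 0
[316.38041747 137.60991851] [315.23132622 173.00921773]
crop origin 266 107
top s 47 [ 646.9 -185.3   92.6] [ 653.  -211.9   31.1] wall [ 642.4 -190.    31.1]
top m 197 [634.5 197.6 108.7] [634.7 197.4  21.6] wall [627.6 193.7  42.1]
top l 197 [640.7 -37.8 124.7] [639.9 -37.7  22.1] wall [629.5 -36.1  44.8]
side s 107 [ 647.6 -204.1   92.2] [ 648.  -203.7   22.9] wall [ 648.6 -205.8   44.9]
side m 251 [634.4 196.1 108.3] [633.8 196.7  22.5] wall [633.8 197.2  48. ]
side l 147 [639.3 -38.9 124. ] [639.  -39.1  22.4] wall [639.6 -40.6  54.5]
```

View pics/pen1.png

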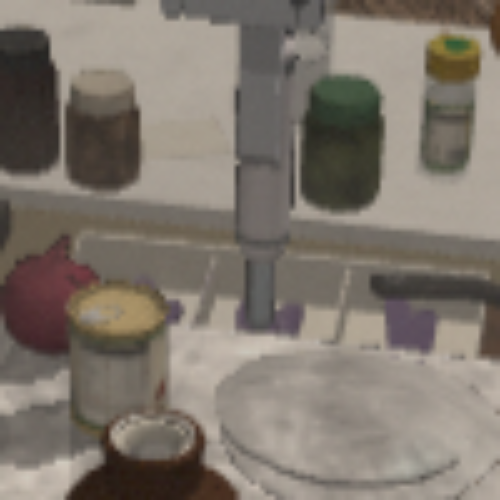

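The crop shows the pen hanging straight from the fingers with its tip at (261,328). The tip offset from the TCP axis is about 0. Next is dipping into the small jar at about (650.4,-205.5).

```bash
python3 -c "
from h import *
print(rel((650.4,-205.5,215)))"
```

```text
([48.9, -25.9, 29.5], [0.0001, -0.0002, -0.0013])
```

```bash
python3 -m crank '[[20,20,-12,10,0,0,0],[20,48.9,-25.9,29,0,0,0],[20,48.9,-25.9,29,0,0,0],[20,48.9,-25.9,29,0,0,0],[20,48.9,-25.9,29,0,0,0],[20,48.9,-25.9,29,0,0,0]]'
python3 - <<'E'
from h import *
s=manip.read_state(); t=s["eef_pos"]; print(t)
c=optics.calibration("side"); p,d=optics.camera("side"); P=cloud(d,c); P=P[d>0]
for lo,hi in [(-93,-58),(-44,-5)]:
    w=P[(np.hypot(P[:,0]-t[0],P[:,1]-t[1])<20)&(P[:,2]>t[2]+lo)&(P[:,2]<t[2]+hi)]; print(lo,len(w),circ(w[:,:2],7 if lo<-50 else 13)-t[:2])
u,v=map(int,proj((650,-205,110),c)); cv2.imwrite("pics/dip0.png",cv2.resize(p[v-50:v+40,u-45:u+45,::-1],None,fx=6,fy=6,interpolation=cv2.INTER_CUBIC))
print(rel((650.4,-205.5,148)))
E
```

```text
clock: 35.5
eef_pos: [650.6, -205.4, 216.4]
eef_rot: [3.141, -0.002, -0.001]
wrist_force: [-0.1, -0.1, -1.2]
finger_gap: 25.3
finger_force: 20.0
[ 650.63307929 -205.43499693  216.39420756]
-93 74 [-1.43938593 -0.01339067]
-44 164 [-1.53254048 -0.16226872]
([-0.4, 0.1, 68.2], [0.0006, -0.0013, -0.0009])
```

View pics/dip0.png

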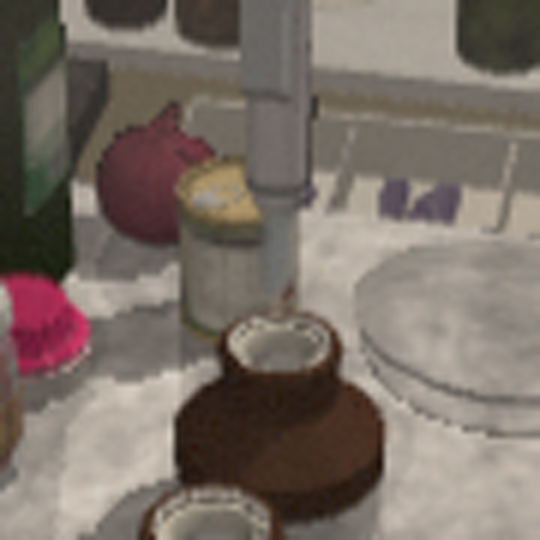

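The crop shows the electrode tip at (280,300), directly above the mouth centre at (280,345). Dip.

```bash
python3 -m crank '[[20,0,0,15,0,0,0],[20,0,0,30,0,0,0],[20,0,0,45,0,0,0],[20,0,0,58,0,0,0],[20,0,0,69,0,0,0],[20,0,0,69,0,0,0],[20,0,0,69,0,0,0]]'
python3 -m crank '[[20,0,0,0,0,0,0],[20,0,0,0,0,0,0],[20,0,0,0,0,0,0],[20,0,0,0,0,0,0],[20,0,0,0,0,0,0],[20,0,0,0,0,0,0],[20,0,0,0,0,0,0],[20,0,0,0,0,0,0]]'
```

```text
clock: 36.25
eef_pos: [651.1, -204.7, 146.3]
eef_rot: [3.142, -0.0, 0.0]
wrist_force: [-0.4, 0.2, -0.3]
finger_gap: 26.0
finger_force: 20.0
clock: 37.05
eef_pos: [651.0, -204.7, 146.1]
eef_rot: [-3.142, 0.0, 0.0]
wrist_force: [-0.1, 0.0, -2.3]
finger_gap: 25.8
finger_force: 20.0
```

```bash
python3 -m crank '[[20,0,0,-20,0,0,0],[20,0,0,-45,0,0,0],[20,0,0,-80,0,0,0],[20,0,0,-106,0,0,0],[20,-14,-100,-106,0,0,0],[20,-14,-400,-106,0,0,0],[20,-14,-400,-106,0,0,0],[20,-14,-400,-106,0,0,0],[20,-14,-400,-106,0,0,0],[20,-14,-400,-106,0,0,0]]'
python3 -m crank '[[20,0,-130,0,0,0,0],[20,0,-130,0,0,0,0],[20,0,-130,0,0,0,0],[20,0,-130,0,0,0,0]]'
python3 -c "
from h import *
print(rel((637,195.7,230)))"
```

```text
clock: 38.05
eef_pos: [638.7, 96.8, 252.4]
eef_rot: [-3.142, -0.0, -0.0]
wrist_force: [0.2, -0.8, -1.7]
finger_gap: 25.9
finger_force: 20.0
clock: 38.45
eef_pos: [638.2, 228.8, 251.6]
eef_rot: [-3.141, 0.001, 0.004]
wrist_force: [0.2, -0.5, -0.8]
finger_gap: 25.8
finger_force: 20.0
([-1.4, 33.1, 21.6], [-0.0004, 0.0006, 0.0044])
```

```bash
python3 -m crank '[[20,-1.2,33,10,0,0,0],[20,-1.2,33,20,0,0,0],[20,-1.2,33,20,0,0,0],[20,-1.2,33,20,0,0,0],[20,-1.2,33,20,0,0,0],[20,-1.2,33,20,0,0,0]]'
python3 - <<'E'
from h import *
s=manip.read_state(); t=s["eef_pos"]; print(t)
c=optics.calibration("side"); p,d=optics.camera("side"); P=cloud(d,c); P=P[d>0]
for lo,hi in [(-93,-58),(-44,-5)]:
    w=P[(np.hypot(P[:,0]-t[0],P[:,1]-t[1])<20)&(P[:,2]>t[2]+lo)&(P[:,2]<t[2]+hi)]; print(lo,len(w),circ(w[:,:2],7 if lo<-50 else 13))
w=P[(P[:,2]>105.5)&(P[:,2]<112)&(np.hypot(P[:,0]-636,P[:,1]-196)<32)]; print("rim",circ(w[:,:2]),(w.min(0)+w.max(0))/2)
print(rel((637,195.7,162.5)))
E
```

```text
clock: 39.05
eef_pos: [637.9, 192.2, 232.6]
eef_rot: [-3.141, -0.001, 0.0]
wrist_force: [0.6, 0.2, -0.6]
finger_gap: 25.8
finger_force: 20.0
[637.94742991 192.17400678 232.62637955]
-93 100 [636.93840742 192.03547741]
-44 273 [636.69721482 191.90788163]
rim [633.73777162 196.59603656  22.53449767] [634.44057196 196.14407731 108.21713029]
([-0.9, -3.5, 70.0], [-0.0002, -0.0006, 0.0004])
```

```bash
python3 -m crank '[[20,-1.5,-3.9,5,0,0,0],[20,-1.5,-3.9,12,0,0,0],[20,-1.5,-3.9,26,0,0,0],[20,-1.5,-3.9,40,0,0,0],[20,-1.5,-3.9,55,0,0,0],[20,-1.5,-3.9,68,0,0,0],[20,-1.5,-3.9,70,0,0,0],[20,-1.5,-3.9,70,0,0,0]]'
python3 -m crank '[[20,0,0,0,0,0,0],[20,0,0,0,0,0,0],[20,0,0,0,0,0,0],[20,0,0,0,0,0,0],[20,0,0,0,0,0,0],[20,0,0,0,0,0,0],[20,0,0,0,0,0,0],[20,0,0,0,0,0,0]]'
```

```text
clock: 39.9
eef_pos: [636.3, 195.7, 161.7]
eef_rot: [3.141, 0.001, -0.0]
wrist_force: [-0.4, 0.2, -0.7]
finger_gap: 25.7
finger_force: 20.0
clock: 40.7
eef_pos: [636.3, 195.7, 162.2]
eef_rot: [3.142, -0.0, -0.0]
wrist_force: [0.3, 0.7, -0.2]
finger_gap: 26.1
finger_force: 20.0
```

```bash
python3 -m crank '[[20,0,0,-20,0,0,0],[20,0,0,-45,0,0,0],[20,0,0,-80,0,0,0],[20,0,0,-103,0,0,0],[20,5,50,-103,0,0,0],[20,5,235,-103,0,0,0],[20,5,235,-103,0,0,0],[20,5,235,-103,0,0,0],[20,5,235,-103,0,0,0],[20,5,235,-103,0,0,0]]'
python3 -m crank '[[20,0,0,0,0,0,0],[20,0,0,0,0,0,0],[20,0,0,0,0,0,0],[20,0,0,0,0,0,0]]'
python3 - <<'E'
from h import *
s=manip.read_state(); t=s["eef_pos"]; print(t)
c=optics.calibration("side"); p,d=optics.camera("side"); P=cloud(d,c); P=P[d>0]
for lo,hi in [(-93,-58),(-44,-5)]:
    w=P[(np.hypot(P[:,0]-t[0],P[:,1]-t[1])<20)&(P[:,2]>t[2]+lo)&(P[:,2]<t[2]+hi)]; print(lo,len(w),circ(w[:,:2],7 if lo<-50 else 13))
w=P[(P[:,2]>121.5)&(P[:,2]<128)&(np.hypot(P[:,0]-640,P[:,1]+39)<32)]; print("rim",circ(w[:,:2]),(w.min(0)+w.max(0))/2)
print(rel((641.3,-39.5,178.5)))
E
```

```text
clock: 41.7
eef_pos: [641.1, -43.6, 265.1]
eef_rot: [3.141, 0.0, -0.005]
wrist_force: [0.6, 0.2, -0.4]
finger_gap: 25.5
finger_force: 20.0
clock: 42.1
eef_pos: [641.4, -38.2, 265.2]
eef_rot: [-3.142, 0.0, 0.001]
wrist_force: [-0.1, 0.1, -0.7]
finger_gap: 25.6
finger_force: 20.0
[641.3929035  -38.21560844 265.16506636]
-93 95 [640.14384353 -38.31994412]
-44 220 [640.24110779 -38.56389973]
rim [639.2204992 -39.0481017  22.5599521] [639.62312425 -39.9498149  123.80129278]
([-0.1, 1.1, 86.7], [-0.0, -0.0001, 0.0012])
```

```bash
python3 -m crank '[[20,-0.5,1,15,0,0,0],[20,-0.5,1,30,0,0,0],[20,-0.5,1,45,0,0,0],[20,-0.5,1,60,0,0,0],[20,-0.5,1,75,0,0,0],[20,-0.5,1,87,0,0,0],[20,-0.5,1,87,0,0,0],[20,-0.5,1,87,0,0,0]]'
python3 -m crank '[[20,0,0,0,0,0,0],[20,0,0,0,0,0,0],[20,0,0,0,0,0,0],[20,0,0,0,0,0,0],[20,0,0,0,0,0,0],[20,0,0,0,0,0,0],[20,0,0,0,0,0,0],[20,0,0,0,0,0,0]]'
```

```text
clock: 42.95
eef_pos: [641.0, -40.2, 178.5]
eef_rot: [-3.142, -0.0, 0.0]
wrist_force: [1.2, 0.2, -1.0]
finger_gap: 25.8
finger_force: 20.0
clock: 43.75
eef_pos: [640.8, -40.3, 178.1]
eef_rot: [3.142, 0.0, 0.0]
wrist_force: [-0.1, -0.3, -1.4]
finger_gap: 25.7
finger_force: 20.0
```

```bash
python3 -m crank '[[20,0,0,-20,0,0,0],[20,0,0,-50,0,0,0],[20,0,0,-80,0,0,0],[20,-20,25,-85,0,0,0],[20,-238.5,320,-65,0,0,0],[20,-238.5,320,-65,0,0,0],[20,-238.5,320,-65,0,0,0],[20,-238.5,320,-65,0,0,0],[20,-238.5,320,-65,0,0,0],[20,-238.5,320,-65,0,0,0]]'
python3 -c "
from h import *
print(rel((402.3,-360,200)))"
```

```text
clock: 44.75
eef_pos: [441.1, -307.3, 247.0]
eef_rot: [3.141, -0.0, 0.0]
wrist_force: [1.8, -0.4, -0.9]
finger_gap: 25.6
finger_force: 20.0
([-38.8, 52.6, 47.0], [0.0003, -0.0004, 0.0002])
```

```bash
python3 -m crank '[[20,-38.8,52.6,0,0,0,0],[20,-38.8,52.6,20,0,0,0],[20,-38.8,52.6,47,0,0,0],[20,-38.8,52.6,47,0,0,0],[20,-38.8,52.6,47,0,0,0],[20,-38.8,52.6,47,0,0,0]]'
python3 - <<'E'
from h import *
s=manip.read_state(); t=s["eef_pos"]; print(t)
for n in ["side"]:
    c=optics.calibration(n); p,d=optics.camera(n); P=cloud(d,c); P=P[d>0]
    w=P[(np.hypot(P[:,0]-t[0],P[:,1]-t[1])<20)&(P[:,2]>t[2]-93)&(P[:,2]<t[2]-58)]; print(len(w),circ(w[:,:2],7) if len(w)>9 else "")
    w=P[(P[:,2]>15)&(P[:,2]<56)&(np.hypot(P[:,0]-402,P[:,1]+360)<30)]; print("cup",circ(w[:,:2],19),len(w))
    w=P[(P[:,2]>58)&(P[:,2]<64)&(np.hypot(P[:,0]-402,P[:,1]+360)<25)]; print("rim",(w.min(0)+w.max(0))/2 if len(w) else "",len(w))
    u,v=map(int,proj((402,-360,90),c)); cv2.imwrite("pics/st.png",cv2.resize(p[v-50:v+40,u-45:u+45,::-1],None,fx=6,fy=6,interpolation=cv2.INTER_CUBIC))
print(rel((402.4,-360.3,105)))
E
```

```text
clock: 45.35
eef_pos: [404.5, -358.6, 201.4]
eef_rot: [3.14, -0.001, 0.001]
wrist_force: [-0.1, -0.1, -0.2]
finger_gap: 25.4
finger_force: 20.0
[ 404.46743605 -358.64484679  201.38103126]
59 [ 402.78591304 -358.37800769]
cup [ 401.26693673 -360.9386202 ] 186
rim [ 400.66263063 -358.01494108   60.3734464 ] 31
([-2.2, 1.6, 96.3], [0.0015, -0.0015, 0.0009])
```

View pics/st.png

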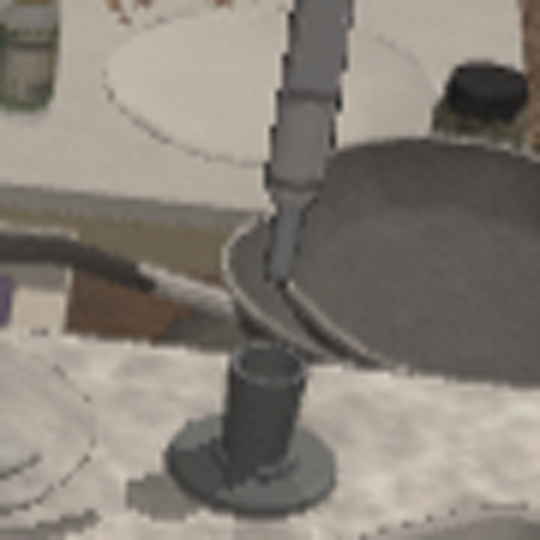

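The crop shows the tip at (281,280), over the cup mouth at (268,362) along the perspective lean. Lower it with a small correction.

```bash
python3 -m crank '[[20,-2,1.6,10,0,0,0],[20,-2,1.6,25,0,0,0],[20,-2,1.6,40,0,0,0],[20,-2,1.6,55,0,0,0],[20,-2,1.6,70,0,0,0],[20,-2,1.6,82,0,0,0],[20,-2,1.6,90,0,0,0],[20,-2,1.6,95,0,0,0],[20,-2,1.6,95,0,0,0],[20,-2,1.6,95,0,0,0]]'
```

```text
clock: 46.4
eef_pos: [401.9, -360.3, 105.1]
eef_rot: [3.141, -0.0, 0.0]
wrist_force: [0.7, 0.1, -0.6]
finger_gap: 25.8
finger_force: 20.0
```

Now release, rise clear, and check.

```bash
python3 -m crank '[[40,0,0,0,0,0,0],[60,0,0,0,0,0,0],[60,0,0,0,0,0,0],[60,0,0,0,0,0,0],[60,0,0,0,0,0,0],[60,0,0,-30,0,0,0],[60,0,0,-70,0,0,0],[60,0,0,-120,0,0,0],[60,0,0,-150,0,0,0],[60,0,0,-150,0,0,0]]'
python3 -m crank '[[60,-30,150,0,0,0,0],[60,-30,150,0,0,0,0],[60,-30,150,0,0,0,0],[60,-30,150,0,0,0,0],[60,-30,150,0,0,0,0],[60,-30,150,0,0,0,0]]'
python3 - <<'E'
from h import *
for n in ["side","top"]:
    c=optics.calibration(n); p,d=optics.camera(n); P=cloud(d,c); P=P[d>0]
    w=P[(np.hypot(P[:,0]-402,P[:,1]+359)<22)&(P[:,2]>152)]; print(n,"pen top",w.mean(0).round(1) if len(w) else "",len(w))
    w=P[(np.hypot(P[:,0]-402,P[:,1]+359)<25)&(P[:,2]>70)&(P[:,2]<150)]; print("body",circ(w[:,:2],13) if len(w)>9 else "")
    if n=="side": cv2.imwrite("pics/fin.png",p[:,:,::-1])
    r=np.hypot(*(P[:,:2]-(453,290)).T); w=P[(P[:,2]>60)&(P[:,2]<72)&(r<130)&(r>50)]; print("bowl",circ(w[:,:2]))
E
```

```text
clock: 47.4
eef_pos: [402.7, -361.1, 259.4]
eef_rot: [3.136, -0.005, 0.0]
wrist_force: [0.4, -0.3, 0.2]
finger_gap: 56.7
finger_force: 0.0
clock: 48.0
eef_pos: [372.1, -509.3, 254.4]
eef_rot: [-3.141, 0.0, 0.001]
wrist_force: [-0.0, -0.1, 0.8]
finger_gap: 56.3
finger_force: 0.0
side pen top [ 400.7 -355.4  156.3] 54
body [ 400.55309324 -360.69579782]
bowl [454.71031199 288.06997315  73.12264769]
top pen top [ 401.9 -356.5  157.9] 112
body [ 402.06748966 -357.94352023]
bowl [455.16754142 288.89380972  73.13194551]
```

View pics/fin.png

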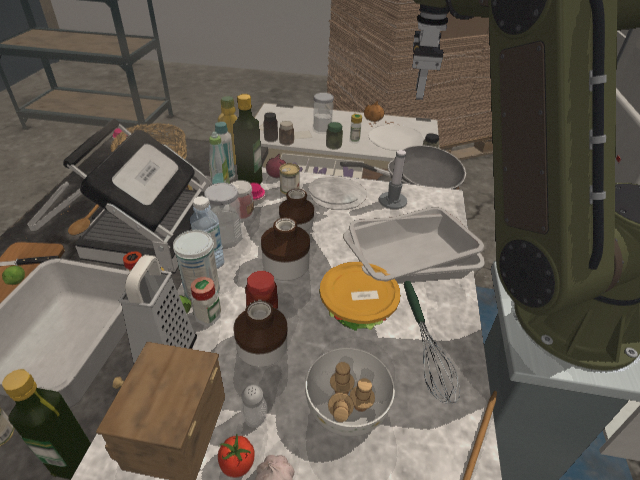

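The final view shows three bungs in the bowl (about (350,390)), three open upright jars, the pen in its stand at (397,180), and the arm clear of everything.

```bash
python3 -c "
from cell import manip
print(manip.sign_off())"
```

```text
the job is handed in; nothing more can be done
None
```

I finished the job and handed it in at about 48 s (no verdict was returned): all three bungs are in the bowl, the pen was dipped in the small, middle and large jars in that order, and it is back in its stand.

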